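# Fetch the angle bracket from behind the press tooling

### The arm

A 6-joint arm with a two-finger parallel gripper is mounted at the origin on the work surface. World frame = base frame: x ahead of the robot, y to its left, z up, the work surface at z = 0. Lengths are in m, angles in rad, forces in N, time in s.
With the tool pointing down it reaches from about 0.25 to 0.8 m from the base axis. Payload 8.5 kg.
Tool frame: the origin (TCP) lies midway between the tips of the shut fingers; the grasp point (between the pads) lies 19 mm behind it; z points along the fingers, y is the line along which they close (so a half turn about z gives the same grasp; the last joint's range is limited). The gripper opens to 85 mm and grips with 20 to 120 N. Pads are 22 mm wide; open, the fingers measure 114 mm over their backs; the gripper's body (76 mm by 85 mm) begins 54 mm behind the grasp point. The pads swing forward as they close: fully open they stand 13 mm farther back than shut.
Start: joints at [-1.132, 0.238, -0.013, 1.319, 0, 1.571], TCP at [0.223, -0.475, 0.231] pointing down, gripper open.
Joint ranges: [-2.66, 2.66], [-1.03, 1.9], [-1.14, 1.46], [-1.82, 2.27], [-1.45, 1.34], [-3.14, 3.14]. Speed limits (rad/s): [2.22, 2.22, 2.79, 3.14, 3.14, 3.14].

### API

Orientations are given as a 3x3 rotation matrix whose columns are the frame's x, y, z axes.
In Python, from workcell import env gives the robot as it stands.
- The arm moves only by the shell command python3 -m pendant 'ROWS' [OPENING] [FORCE]. ROWS is text: rows parted by semicolons, each of 4 numbers parted by spaces: the shift along the tool's x, y, z in units of 30 mm (1.0 is 30 mm), then the turn about the tool's z in units of 6 degrees (1.0 is 6 degrees). In form: x y z turn; .... A call has 1 to 20 rows; each row shifts and turns the commanded pose from where the row before left it, along the tool's axes as they then stand; what a row does not reach is not made up. A row lasts 1/10 s, in which the tool goes at most 50 mm and 8.59 degrees, less where a joint would pass 70% of its speed; a pose out of reach is approached as far as the arm can. A call is refused whole if a number of a shift passes 1 or a number of a turn 1, either way. A call with a gripper value outside its range is refused whole. OPENING is the opening, from 0 (shut) to 1 (fully open), set as the call begins (- or left out, the last holds). The fingers move at their own pace and stop on an object; FORCE is the grip in N (left out, the last holds). Time passes only in rows, so rows that do not move let the fingers close. It gives the time, the measured TCP pose, the force, the opening and the grip force at its end, in the units of the state.
- env.read_state(): the state, without advancing time (a new reading comes with each control period).
- env.read_camera(name): name is "scene" or "top"; returns a dict with "frame" (384x512x3 uint8, red, green, blue), "range_z" (384x512 float32, m along the optical axis (not along the pixel's ray), 0 where there is no reading), "fovy" (degrees; the focal length in pixels is half the picture's height over the tangent of half this angle, whatever the lens; pixels are square), "cx", "cy" (the principal point, pixels), "world_from_camera" (4x4, takes a point from camera to world coordinates). Camera axes: x right, y down, z forward; pixel columns grow to the right and rows downward; lengths in m; the calibration is good to about 2 mm. A picture is of the moment at which its call begins.
- env.finish_job(): hands the job in; it is judged then, once.
The state is a dict: "time": time; "q": joint angles; "qvel": joint speeds; "effort": joint torques, N m; "ee_pos": TCP position; "orientation": TCP orientation; "ft_force": force on the tool from outside, world axes, zero at the start; "moment": the same for the moment, N m; "grip_width": opening from 0.0 (shut) to 1.0 (fully open); "finger_force": force on a finger pad.
Only numpy, scipy, OpenCV 4.12 (cv2) and the standard library are available. Lean on these libraries where they do the work, as an engineer would, in place of code of your own. Each camera call takes 0.05 s, during which the arm holds its last target. There are 200 camera calls.

### The job

Set up the staking press with the cast angle bracket that stands at the back of the tool tray: first move the three tools standing in front of it (punch, nest, step block) out of the way, setting them down without dropping them on the green mat. Then set the bracket down gently on its foot on the shuttle plate, flat between the two guide strips, centred on the plate and with its upright on the robot's side as in the tray, let go, and press down lightly on the top of its upright to check that it does not rock. Last, stand each of the three tools back, gently and square, on the place in the tray where it stood at the start, leaving the steel bush in the tray and the green-topped sample unit alone.

Things in the scene. Friction and masses are not known exactly. Their poses are not given: they have to be found in the camera images.
- tray: Shallow grey tool tray, fixed, 150 (x) by 232 (y) mm, rim 18 mm above its floor. Origin: centre of its floor (6 mm above the table); +x away from the robot. White outlines 46 by 62 mm at x = -40, y = -72, 0, +72 each hold one tool, in any order, within 4 mm. The bracket stands behind them near x = 22, y = 0, about 10 mm behind the tools.
- mat: Green set-down mat, fixed, 240 (x) by 100 (y) by 3 mm thick, left of the tray, its long side (x) pointing roughly away from the robot; room for the three tools in a row along x, 72 mm apart. Origin: centre of its underside, on the table.
- plate: Black shuttle plate, fixed, 130 (x) by 150 (y) mm, right of the tray on a white rail along y, its top about 78 mm above the table. Origin: centre of its TOP face; +x away from the robot. Two guide strips along y, 8 wide, 6 mm high, at x = -43 and +43, leave a channel 78 mm wide for the bracket's 60 mm foot. White ticks at y = -51 and +51 show where the foot's ends go.
- punch: Staking punch: bare steel block 40 (x) by 54 (y) by 42 mm high, with a ROUND steel shank 24 mm in diameter standing on it, up to 90 mm; about 0.5 kg. Origin: centre of the underside. Taken by the shank.
- nest: Product nest: black plastic block 40 (x) by 54 (y) by 42 mm high, with a tongue on it 36 (x) by 26 (y) mm, up to 80 mm; 0.3 kg. Two thin pins stick up 4 mm beside the tongue at y = -20 and +20. Origin: centre of the underside. Taken by the tongue, across y.
- stepblock: Step block: bare steel block 40 (x) by 54 (y) by 40 mm high, stepping in to 38 (y) mm up to height 50 and to 22 (y) mm up to its top at 88 mm, all 40 mm deep in x; 0.55 kg. Origin: centre of the underside. Taken by the top step, across y.
- bracket: Cast aluminium angle bracket, about 0.45 kg: foot 60 (x) by 100 (y), 12 mm high; upright flange 10 thick, 100 wide, at the foot's -x edge (x = -30 to -20), up to 58 mm; sloping gussets 9 mm thick at both ends behind it. Origin: centre of the foot's underside. In the tray the flange faces the robot. Pinch the flange across x at mid-width, once the front row is empty.
- flange_top (a point): Middle of the top edge of the bracket's upright flange, 25 mm to -x of the bracket's origin and 58 mm up: where to press.
- bush: Small steel drill bush (ring), 26 mm in diameter, 20 mm high, standing in the tray behind the tools on the left: leave alone. Origin: centre of the underside.
- sample: Sample unit: black housing with a green board on top, 55 by 80 by 38 mm, on the table beyond the rail: leave alone. Origin: centre of the underside.

How it is judged:
On the way, in this order (a step that is already met when the one before it is completed fails the run):
1. the punch, the nest and the step block all stand released on the green mat (x of punch in the frame of mat between -0.12 and 0.12 m and y of punch in the frame of mat between -0.05 and 0.05 m and z of each of punch, nest, stepblock in the frame of mat below 0.008 m and angle between each of punch, nest, stepblock's own z axis and vertical below 0.1 rad and contact force between the fingers and punch below 0.1 N and linear speed of each of punch, nest, stepblock below 0.02 m/s and x of nest in the frame of mat between -0.12 and 0.12 m and y of nest in the frame of mat between -0.05 and 0.05 m and contact force between the fingers and nest below 0.1 N and x of stepblock in the frame of mat between -0.12 and 0.12 m and y of stepblock in the frame of mat between -0.05 and 0.05 m and contact force between the fingers and stepblock below 0.1 N), for 0.2 s.
2. the bracket stands released, flat and at rest between the guide strips of the shuttle plate, centred, its upright on the robot's side (x of bracket in the frame of plate between -0.012 and 0.012 m and y of bracket in the frame of plate between -0.015 and 0.015 m and z of bracket in the frame of plate between -0.003 and 0.003 m and angle between bracket's own z axis and vertical below 0.04 rad and angle between the y axis of bracket and the y axis of plate, either way round below 0.15 rad and x of flange_top in the frame of plate below -0.005 m and contact force between the fingers and bracket below 0.1 N and linear speed of bracket below 0.02 m/s), for 0.2 s.
3. the closed or open fingertips press down on the bracket's upright from above with more than 2 N, and it stays flat (x of bracket in the frame of plate between -0.012 and 0.012 m and y of bracket in the frame of plate between -0.015 and 0.015 m and z of bracket in the frame of plate between -0.003 and 0.003 m and angle between bracket's own z axis and vertical below 0.04 rad and angle between the y axis of bracket and the y axis of plate, either way round below 0.15 rad and x of flange_top in the frame of plate below -0.005 m and contact force between the fingers and bracket above 2 N and z of the grasp point in the frame of bracket above 0.062 m), for 0.1 s.
At the end, for the whole second after the job is handed in: Bracket released, at rest, flat on the plate (tilt < 0.04 rad, foot within 3 mm), within 12 mm (x) and 15 mm (y) of its centre, square within 0.15 rad, upright on the robot's side. Each tool released, upright (0.06 rad), within 15 mm of its start, square to the tray within 0.26 rad (all of step 2 and distance of each of punch, nest, stepblock from where it was at the start of the episode below 0.015 m and angle between each of punch, nest, stepblock's own z axis and vertical below 0.06 rad and angle between the x axis of each of punch, nest, stepblock and the x axis of tray, either way round below 0.26 rad and linear speed of each of punch, nest, stepblock below 0.02 m/s and contact force between the fingers and punch below 0.1 N and contact force between the fingers and nest below 0.1 N and contact force between the fingers and stepblock below 0.1 N); the robot touches nothing.
It fails at once if a tool or the bracket is tipped over (more than 0.6 rad) (angle between any of punch, nest, stepblock, bracket's own z axis and vertical above 0.6 rad).
It fails at once if a tool or the bracket is dropped: it falls, untouched by the fingers, faster than 0.5 m/s (about 13 mm of free fall) ((linear speed of punch above 0.5 m/s and contact force between the fingers and punch below 0.1 N) or (linear speed of nest above 0.5 m/s and contact force between the fingers and nest below 0.1 N) or (linear speed of stepblock above 0.5 m/s and contact force between the fingers and stepblock below 0.1 N) or (linear speed of bracket above 0.5 m/s and contact force between the fingers and bracket below 0.1 N)).
It fails at once if the bush or the sample unit is shifted by more than 20 mm (distance of any of bush, sample from where it was at the start of the episode above 0.02 m).
It also fails if it takes over 144 s, if anything falls off the work surface, if the arm or the gripper's body presses on something with over 40 N, if the wrist force passes 120 N, or if a joint passes its speed limit or range.

## Working session

There is one attempt and no reset: what is moved stays moved. The work goes in short steps, Python scripts to look and compute and a shell command to move; the robot and the scene stay as the last step left them, time stands still between calls to the robot, and variables do not carry over. Pictures are saved under pics/ and viewed, at most 14 in all, crops included, and the job is handed in when it is done.

```bash
ls; mkdir -p pics
cat > h.py <<'E'
from workcell import env
import numpy as np, cv2
def cam(n):
    c=env.read_camera(n); h=c["frame"].shape[0]
    c["f"]=h/2/np.tan(np.radians(c["fovy"])/2); return c
def cloud(c):
    z=c["range_z"]; v,u=np.mgrid[:z.shape[0],:z.shape[1]]
    p=np.stack([(u-c["cx"])/c["f"]*z,(v-c["cy"])/c["f"]*z,z],-1)
    T=c["world_from_camera"]; w=p@T[:3,:3].T+T[:3,3]; w[z==0]=np.nan; return w
def save(c,n): cv2.imwrite("pics/"+n+".png",c["frame"][...,::-1])
E
python3 - <<'E'
from h import *
for n in("scene","top"):
    c=cam(n); save(c,n+"0"); print(n,c["f"],c["cx"],c["cy"],c["world_from_camera"].round(3)); np.save(n+"0.npy",cloud(c))
s=env.read_state(); print(s)
E
```

```text
pics
scene 368.5338870229148 253.92800917576804 198.41341418152987 [[-0.816  0.34  -0.468  0.967]
 [ 0.578  0.448 -0.682  0.565]
 [-0.023 -0.827 -0.562  0.559]
 [ 0.     0.     0.     1.   ]]
top 490.98006276233775 257.1112054128166 186.3634702365179 [[ 0.007 -0.982  0.187  0.322]
 [-1.    -0.011 -0.018 -0.01 ]
 [ 0.02  -0.187 -0.982  1.365]
 [ 0.     0.     0.     1.   ]]
{'time': 0.1, 'q': array([-1.13198072e+00,  2.38746853e-01, -1.41517528e-02,  1.31921230e+00,
        5.27605589e-06,  1.57080123e+00]), 'qvel': array([-0.00107049, -0.00015725,  0.00360264,  0.00114162, -0.00060796,
        0.00104907]), 'effort': array([ 6.54415726e-04, -5.39722574e+01,  3.46996629e+01,  1.34607995e-02,
        4.93568518e-05, -1.45165262e-05]), 'ee_pos': array([ 0.22290006, -0.47492419,  0.23073533]), 'orientation': array([[ 9.05257594e-01,  4.24862781e-01, -5.53743970e-04],
       [ 4.24863142e-01, -9.05256808e-01,  1.19226755e-03],
       [ 5.26960957e-06, -1.31457466e-03, -9.99999136e-01]]), 'ft_force': array([-0.09184622,  0.22145613,  0.14994032]), 'moment': array([0.03912759, 0.03016101, 0.06272624]), 'finger_force': 0.0, 'grip_width': 0.9995641117648878}
```

View pics/top0.png

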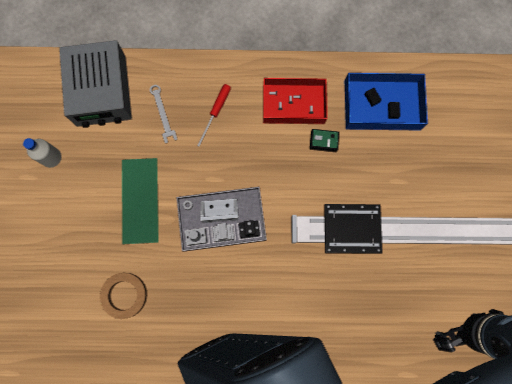

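View pics/scene0.png

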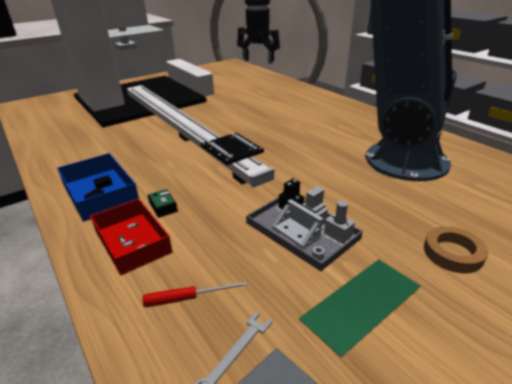

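The top view shows the tray near (221,219), with the punch at (197,236), step block at (224,232) and nest at (249,229). The bracket is at (219,208), mat at (140,201) and plate at (353,229). Scene view agrees: the nest is nearest the rail and the punch nearest the mat.

```bash
cat > m.py <<'E'
from h import *
w=np.load("top0.npy"); img=cv2.imread("pics/top0.png")
hsv=cv2.cvtColor(img,cv2.COLOR_BGR2HSV)
def rect(p):
    r=cv2.minAreaRect((p[:,:2]*1000).astype(np.float32)); 
    return "c",np.round(r[0],1),"s",np.round(r[1],1),"a",round(r[2],1),"z",np.round(np.nanpercentile(p[:,2],[5,50,95])*1000,1),len(p)
def sub(u0,u1,v0,v1,m=None):
    a=np.zeros(w.shape[:2],bool);a[v0:v1,u0:u1]=1
    if m is not None:a&=m
    return a
g=(hsv[...,0]>40)&(hsv[...,0]<90)&(hsv[...,1]>80)
print("mat",rect(w[sub(110,170,150,250,g)]))
print("table",rect(w[sub(60,100,180,240)]))
t=sub(170,275,180,256)
print("trayrim",rect(w[t&(w[...,2]>.016)]))
print("plate",rect(w[sub(315,392,198,260)&(w[...,2]>.07)]))
print("strips",rect(w[sub(328,380,198,260)&(w[...,2]>.0805)]))
for n,b,lo in(("punchtop",(180,212,220,250),.075),("punchblk",(180,212,220,250),.037),("step",(212,238,220,250),.07),("stepall",(212,238,220,250),.034),("nest",(238,265,215,245),.066),("nestall",(238,265,215,245),.036),("brk",(195,245,192,222),.045)):
    print(n,rect(w[sub(*b)&(w[...,2]>lo)]))
big=cv2.resize(img[180:260,168:278],None,fx=7,fy=7,interpolation=cv2.INTER_CUBIC); cv2.imwrite("pics/tray.png",big)
big=cv2.resize(img[195:260,285:400],None,fx=6,fy=6,interpolation=cv2.INTER_CUBIC); cv2.imwrite("pics/plate.png",big)
np.set_printoptions(linewidth=250)
print((w[220:250:2,184:264:3,2]*1000).round())
E
python3 m.py
```

```text
mat ('c', array([539.7, 292.8]), 's', array([238.3,  92.7]), 'a', 5.1, 'z', array([-1.9,  2.7,  7.6]), 2921)
table ('c', array([512.1, 459.3]), 's', array([174.3, 109.9]), 'a', 4.9, 'z', array([-5.2, -0.4,  4.3]), 2400)
trayrim ('c', array([488.3,  62.8]), 's', array([150.6, 232.5]), 'a', 7.8, 'z', array([17.5, 44.3, 93.9]), 2195)
plate ('c', array([ 458.4, -288.8]), 's', array([130.9, 151.5]), 'a', 0.2, 'z', array([73.9, 78.4, 84.7]), 2819)
strips ('c', array([ 458.4, -289. ]), 's', array([135.9, 129.7]), 'a', 88.8, 'z', array([80.6, 82.5, 87.4]), 687)
punchtop ('c', array([435.5, 129. ]), 's', array([22.3, 22. ]), 'a', 45.7, 'z', array([ 80.4,  94.8, 100. ]), 76)
punchblk ('c', array([446.9, 121.2]), 's', array([58.9, 73.4]), 'a', 7.5, 'z', array([42.7, 49.6, 97.4]), 330)
step ('c', array([446.6,  55.3]), 's', array([40.4, 22. ]), 'a', 7.0, 'z', array([86.9, 93.5, 97. ]), 142)
stepall ('c', array([453.8,  56.1]), 's', array([56.7, 54.1]), 'a', 5.3, 'z', array([43.2, 58.2, 96.2]), 334)
nest ('c', array([457.1, -14.8]), 's', array([36.2, 25.8]), 'a', 7.7, 'z', array([81.2, 85.6, 89.5
[... 1190 characters left out ...]
 46. 49. 48. 47. 39. 27. 14.  6.]
 [ 9. 51. 53. 95. 98. 50. 48. 48.  2.  8. 45. 52. 95. 96. 89. 53. 48. 12.  8. 14. 13.  6.  6.  7.  9.  9.  7.]
 [ 8. 50. 39. 48. 49. 49. 47. 50.  3.  8. 42. 54. 53. 38. 28. 23.  7. 10.  6.  5. 13.  6.  3. 27. 25. 24. 22.]
 [ 1. 54. 47. 44. 47. 46. 49. 50.  5.  3.  0.  5.  2.  6.  5.  2.  9.  5. 18. 18. 22. 28. 21.  3.  2.  0. -2.]
 [10. 44. 44. 41. 30. 17.  9.  3. 11.  5.  7.  7. -1. 23. 25. 27. 21. 18.  2. -5.  0.  1.  0. -2.  1. -4. -0.]
 [ 3.  1.  8.  8.  5.  1.  6.  4. 25. 25. 26. 23. 16. -2. -0.  0.  2. -0. -2.  1. -2.  2.  3. -3.  2.  2.  2.]
 [ 7.  5.  4. 24. 25. 20. 23. 16. -6. -2.  0.  5.  0. -3.  5. -2.  2. -3. -0.  2.  5. -6. -2. -0.  6.  1. -1.]]
```

View pics/tray.png

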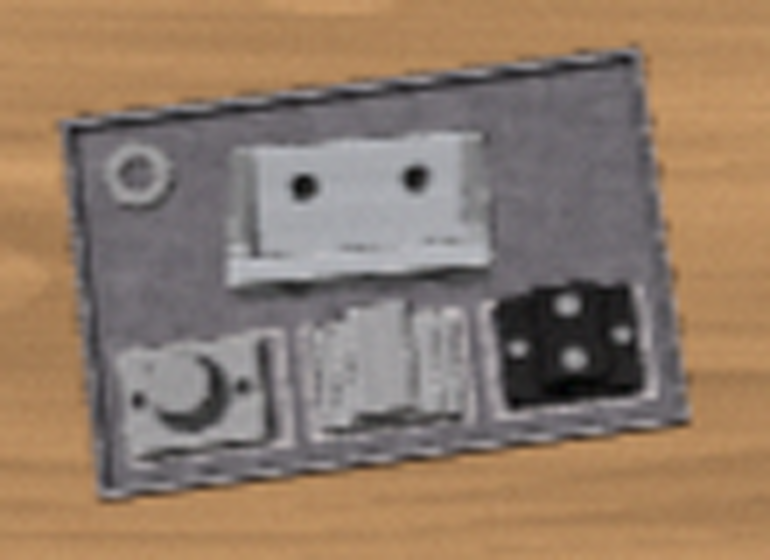

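The crop shows the slots left to right: punch (195,390), step block (390,370), nest (570,345), with white outlines around them. The bracket's upright edge runs (228,275)-(490,255), turned a bit less than the tray. Next I cross-check with the second view and refine the bracket and mat.

```bash
cat > m2.py <<'E'
from h import *
from m import rect,g,sub
s=np.load("scene0.npy"); w=np.load("top0.npy")
c=cam("top"); v,u=np.nonzero(sub(110,170,150,250,g))
T=c["world_from_camera"]; r=np.stack([(u-c["cx"])/c["f"],(v-c["cy"])/c["f"],np.ones(len(u))],-1)@T[:3,:3].T
P=T[:3,3]+r*((.003-T[2,3])/r[:,2])[:,None]; print("mat ray",rect(P))
print("MARK")
for n,(x,y,rad),lo in(("punch",(.437,.129,.03),.08),("step",(.447,.055,.03),.075),("nest",(.457,-.015,.03),.07),("brk",(.49,.064,.06),.053),("plate",(.458,-.289,.11),.06)):
    for k,p in(("top",w),("scene",s)):
        q=p[(np.hypot(p[...,0]-x,p[...,1]-y)<rad)&(p[...,2]>lo)]
        print(n,k,rect(q),np.round(q.mean(0)*1000,1))
        if n=="brk":
            a=q[:,:2]; e=np.polyfit(a[:,1],a[:,0],1); print("  yaw",-np.degrees(np.arctan(e[0])))
E
python3 m2.py | sed -n '/mat ray/,$p'
```

```text
mat ray ('c', array([539.5, 292.9]), 's', array([237.4,  97.3]), 'a', 3.4, 'z', array([3., 3., 3.]), 2921)
MARK
punch top ('c', array([435.6, 129.1]), 's', array([22.2, 21.7]), 'a', 26.8, 'z', array([ 87.3,  94.9, 100. ]), 72) [436.  129.   94.7]
punch scene ('c', array([439.7, 132.5]), 's', array([22.8, 22.1]), 'a', 83.5, 'z', array([81.4, 93.1, 95.8]), 111) [442.2 134.2  90.8]
step top ('c', array([446.6,  55.3]), 's', array([40.4, 22. ]), 'a', 7.0, 'z', array([88.8, 93.5, 97.1]), 141) [446.1  55.   93.2]
step scene ('c', array([449.6,  57.3]), 's', array([42.5, 24.3]), 'a', 4.7, 'z', array([77. , 90.8, 93.8]), 197) [453.4  61.1  88. ]
nest top ('c', array([457.1, -14.8]), 's', array([36.2, 25.8]), 'a', 7.7, 'z', array([81.7, 85.6, 89.5]), 142) [456.6 -15.   85.4]
nest scene ('c', array([460.2, -11.8]), 's', array([37. , 26.3]), 'a', 6.8, 'z', array([71.9, 83.6, 86.3]), 161) [463.5  -9.1  81.3]
brk top ('c', array([467.5,  62.3]), 's', array([74.6, 99.2]), 'a', 8.8, 'z', array([54.4, 64.6, 96. ]), 355) [468.1  60.   72.2]
  yaw -4.597864663681827
brk scene ('c', array([467. ,  66.1]), 's', array([73.1, 99.4]), 'a', 5.1, 'z', array([54.1, 63.4, 93.4]), 599) [469.4  65.9  69.6]
  yaw -2.617983503602655
plate top ('c', array([ 457.8, -289.7]), 's', array([130.8, 214.3]), 'a', 0.8, 'z', array([70.7, 78.2, 84.6]), 2960) [ 457.2 -287.4   78. ]
plate scene ('c', array([ 459.2, -273.7]), 's', array([135.8, 180.6]), 'a', 0.5, 'z', array([67.5, 77.1, 83. ]), 1231) [ 467.2 -273.    76.6]
```

```bash
python3 -m pendant '0 0 0 1;0 0 0 1;0 0 0 0.9;0 0 0 0' 0.6; python3 -c "
from h import *;print(env.read_state()['q'])"
```

```text
time: 0.55
ee_pos: [0.223, -0.4751, 0.231]
orientation: [[0.991, 0.133, -0.0], [0.133, -0.991, 0.001], [-0.0, -0.001, -1.0]]
ft_force: [-0.3, 0.1, -0.0]
grip_width: 0.602
finger_force: 0.0
[-1.13198868e+00  2.38443677e-01 -1.38022324e-02  1.31918109e+00
 -1.91198632e-05  1.87581406e+00]
```

```bash
python3 -m pendant '0 0 0 -1;0 0 0 -1;0 0 0 -1;0 0 0 -1;0 0 0 -1;0 0 0 -1;0 0 0 -1;0 0 0 -1;0 0 0 -1;0 0 0 -1;0 0 0 -1;0 0 0 -1;0 0 0 -1;0 0 0 -1;0 0 0 -1;0 0 0 -1;0 0 0 -1;0 0 0 -1;0 0 0 -1;0 0 0 -1' 0.6 >/dev/null
python3 -m pendant '0 0 0 -1;0 0 0 -1;0 0 0 -1;0 0 0 -1;0 0 0 -1;0 0 0 -1;0 0 0 -1;0 0 0 -1;0 0 0 -1;0 0 0 -1;0 0 0 0' 0.6 >/dev/null
python3 -m pendant '-.49 .95 0 0;-.49 .95 0 0;-.49 .95 0 0;-.49 .95 0 0;-.49 .95 0 0;-.49 .95 0 0;-.49 .95 0 0;-.49 .95 0 0;-.49 .95 0 0;-.49 .95 0 0;-.49 .95 0 0;-.49 .95 0 0;-.49 .95 0 0;-.49 .95 0 0;-.49 .95 0 0;-.49 .95 0 0;-.49 .95 0 0;-.49 .95 0 0;-.49 .95 0 0;0 0 0 0'
cat > d.py <<'E'
# rows needed (tool units) from present TCP to target x y z [mm]
import sys; from h import *
s=env.read_state(); R=s["orientation"]; t=np.array([float(a) for a in sys.argv[1:4]])/1000
print("units",np.round(R.T@(t-s["ee_pos"])/.03,2),"yaw",round(np.degrees(np.arctan2(R[1,0],R[0,0])),2),"ee",np.round(s["ee_pos"]*1000,1),"q6",s["q"][5].round(2))
E
python3 d.py 437.5 130.5 130
```

```text
time: 5.65
ee_pos: [0.428, 0.1017, 0.2311]
orientation: [[-0.991, -0.136, 0.0], [-0.136, 0.991, 0.001], [-0.001, 0.001, -1.0]]
ft_force: [0.5, -1.0, 0.9]
grip_width: 0.605
finger_force: 0.0
units [-0.44  0.9   3.37] yaw -172.17 ee [428.  101.7 231.1] q6 0.1
```

```bash
python3 -m pendant '-.44 .9 0 0;0 0 1 0;0 0 1 0;0 0 1 0;0 0 0 0;0 0 0 0' 0.6
python3 - <<'E'
from h import *
import cv2
for n,b in(("scene",(250,390,150,270)),("top",(168,278,175,260))):
    c=cam(n); f=c["frame"][b[2]:b[3],b[0]:b[1],::-1]; cv2.imwrite("pics/a_"+n+".png",cv2.resize(f,None,fx=4,fy=4,interpolation=cv2.INTER_CUBIC))
E
python3 d.py 437.5 130.5 58
```

```text
time: 6.25
ee_pos: [0.4361, 0.1271, 0.1418]
orientation: [[-0.991, -0.134, -0.001], [-0.134, 0.991, -0.0], [0.001, -0.0, -1.0]]
ft_force: [0.5, -0.3, 0.8]
grip_width: 0.596
finger_force: 0.0
units [-0.02  0.1   2.83] yaw -172.3 ee [437.2 127.5 142.9] q6 0.15
```

View pics/a_scene.png

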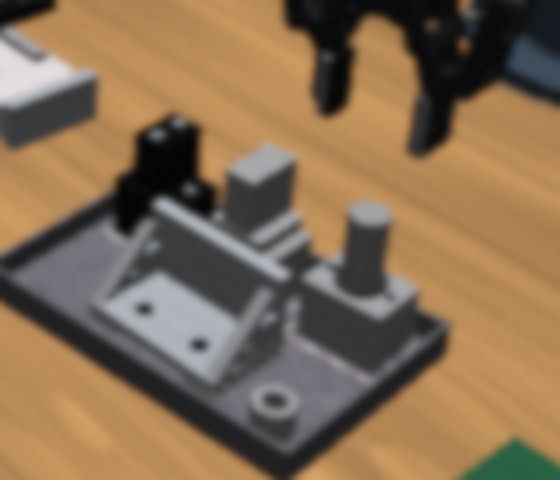

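The open fingers hang at (330,85) and (430,125), straddling the shank (368,210). The alignment looks right, so I descend.

```bash
python3 -m pendant '0 .1 .9 0;0 0 .9 0;0 0 .6 0;0 0 .4 0;0 0 0 0;0 0 0 0;0 0 0 0'; python3 -m pendant '0 0 0 0;0 0 0 0;0 0 0 0;0 0 0 0;0 0 0 0;0 0 0 0' 0 60; python3 d.py 437.5 130.5 58
```

```text
time: 7.05
ee_pos: [0.4369, 0.1307, 0.0587]
orientation: [[-0.991, -0.135, 0.002], [-0.135, 0.991, 0.001], [-0.002, 0.0, -1.0]]
ft_force: [-0.4, 0.1, 0.2]
grip_width: 0.597
finger_force: 0.0
time: 7.65
ee_pos: [0.4363, 0.1307, 0.0581]
orientation: [[-0.991, -0.135, 0.001], [-0.135, 0.991, 0.001], [-0.001, 0.001, -1.0]]
ft_force: [-1.7, -0.3, 6.5]
grip_width: 0.265
finger_force: 58.4
units [-0.04 -0.01  0.  ] yaw -172.25 ee [436.3 130.7  58.1] q6 0.16
```

```bash
python3 -m pendant '0 0 -.2 0;0 0 -.5 0;0 0 -.9 0;0 0 -.7 0;0 0 -.3 0;-.2 .15 0 0;-.5 .36 0 0;-.7 .51 0 0;-.8 .58 0 0;-.8 .58 0 0;-.8 .58 0 0;-.8 .58 0 0;-.8 .58 0 0;-.7 .51 0 0;-.3 .22 0 0;-.1 .06 0 0;0 0 0 0;0 0 0 0'; python3 d.py 611.4 297.2 55.5
```

```text
time: 9.45
ee_pos: [0.6093, 0.2962, 0.1345]
orientation: [[-0.991, -0.135, -0.002], [-0.135, 0.991, -0.001], [0.002, -0.0, -1.0]]
ft_force: [-0.9, -0.8, -4.3]
grip_width: 0.264
finger_force: 59.3
units [-0.08  0.02  2.63] yaw -172.27 ee [609.3 296.2 134.5] q6 0.32
```

```bash
python3 -m pendant '0 0 .3 0;0 0 .6 0;0 0 .6 0;0 0 .5 0;0 0 .3 0;0 0 .1 0;0 0 .1 0;0 0 .05 0;0 0 .05 0;0 0 0 0;0 0 0 0'; python3 d.py 611.4 297.2 55.5
```

```text
time: 10.55
ee_pos: [0.6102, 0.2968, 0.0576]
orientation: [[-0.991, -0.135, 0.0], [-0.135, 0.991, 0.0], [-0.0, 0.0, -1.0]]
ft_force: [0.1, 0.4, -4.9]
grip_width: 0.265
finger_force: 59.3
units [-0.04  0.01  0.07] yaw -172.26 ee [610.2 296.8  57.6] q6 0.32
```

```bash
python3 -m pendant '0 0 .03 0;0 0 .03 0;0 0 .03 0;0 0 0 0;0 0 0 0'
```

```text
time: 11.05
ee_pos: [0.6102, 0.2969, 0.0552]
orientation: [[-0.991, -0.135, 0.001], [-0.135, 0.991, 0.0], [-0.001, 0.0, -1.0]]
ft_force: [-1.8, -0.6, 3.1]
grip_width: 0.262
finger_force: 60.2
```

```bash
python3 -m pendant '0 0 0 0;0 0 0 0;0 0 0 0;0 0 -.3 0;0 0 -.8 0;0 0 -1 0;0 0 -1 0;.3 -.34 0 0;.7 -.78 0 0;.8 -.9 0 0;.8 -.9 0 0;.8 -.9 0 0;.8 -.9 0 0;.8 -.9 0 0;.8 -.9 0 0;.5 -.55 0 0;.14 -.15 0 0;0 0 0 0;0 0 0 0' 0.6; python3 d.py 448 56.5 62
```

```text
time: 12.95
ee_pos: [0.4488, 0.0567, 0.1481]
orientation: [[-0.991, -0.135, 0.001], [-0.135, 0.991, 0.001], [-0.001, 0.0, -1.0]]
ft_force: [0.6, -0.1, 0.4]
grip_width: 0.597
finger_force: 0.0
units [ 0.03 -0.    2.87] yaw -172.26 ee [448.8  56.7 148.1] q6 -0.01
```

```bash
python3 -m pendant '0 0 .4 0;0 0 .8 0;0 0 .8 0;0 0 .6 0;0 0 .27 0;0 0 0 0;0 0 0 0' ; python3 -m pendant '0 0 0 0;0 0 0 0;0 0 0 0;0 0 0 0;0 0 0 0;0 0 0 0' 0 60; python3 d.py 539.5 293 59.5
```

```text
time: 13.65
ee_pos: [0.4485, 0.0565, 0.062]
orientation: [[-0.991, -0.135, 0.0], [-0.135, 0.991, 0.0], [-0.0, 0.0, -1.0]]
ft_force: [0.0, -0.4, -0.3]
grip_width: 0.597
finger_force: 0.0
time: 14.25
ee_pos: [0.4484, 0.0563, 0.0624]
orientation: [[-0.991, -0.135, 0.002], [-0.135, 0.991, 0.001], [-0.002, 0.0, -1.0]]
ft_force: [-0.6, 1.6, 6.3]
grip_width: 0.246
finger_force: 58.9
units [-4.07  7.41  0.11] yaw -172.26 ee [448.4  56.3  62.4] q6 -0.01
```

```bash
python3 -m pendant '0 0 -.2 0;0 0 -.5 0;0 0 -.9 0;0 0 -.7 0;0 0 -.3 0;-.1 .18 0 0;-.3 .55 0 0;-.45 .82 0 0;-.5 .91 0 0;-.5 .91 0 0;-.5 .91 0 0;-.5 .91 0 0;-.5 .91 0 0;-.4 .73 0 0;-.22 .4 0 0;-.1 .18 0 0;0 0 0 0;0 0 0 0'; python3 -m pendant '0 0 .3 0;0 0 .6 0;0 0 .6 0;0 0 .5 0;0 0 .3 0;0 0 .1 0;0 0 .1 0;0 0 .1 0;0 0 0 0;0 0 0 0'; python3 d.py 539.5 293 59.5
```

```text
time: 16.05
ee_pos: [0.5383, 0.2919, 0.1391]
orientation: [[-0.991, -0.134, -0.001], [-0.134, 0.991, -0.001], [0.001, -0.001, -1.0]]
ft_force: [0.0, 0.7, -5.2]
grip_width: 0.249
finger_force: 59.6
time: 17.05
ee_pos: [0.539, 0.2929, 0.0619]
orientation: [[-0.991, -0.135, 0.0], [-0.135, 0.991, 0.0], [-0.0, 0.0, -1.0]]
ft_force: [-0.3, -0.2, -5.3]
grip_width: 0.249
finger_force: 59.6
units [-0.02  0.    0.08] yaw -172.26 ee [539.  292.9  61.9] q6 0.36
```

```bash
python3 -m pendant '0 0 .03 0;0 0 .03 0;0 0 .03 0;0 0 0 0;0 0 0 0' |grep ft_; python3 -m pendant '0 0 0 0;0 0 0 0;0 0 0 0;0 0 -.3 0;0 0 -.8 0;0 0 -1 0;0 0 -1 0;.1 -.24 0 0;.3 -.72 0 0;.4 -.96 0 0;.4 -.96 0 0;.4 -.96 0 0;.4 -.96 0 0;.4 -.96 0 0;.4 -.96 0 0;.4 -.96 0 0;.4 -.96 0 0;.3 -.72 0 0;.15 -.4 0 0;0 0 0 0' 0.6; python3 d.py 458.5 -13.5 62
```

```text
ft_force: [-2.7, -0.2, 3.4]
time: 19.55
ee_pos: [0.4576, -0.0148, 0.152]
orientation: [[-0.991, -0.133, 0.0], [-0.133, 0.991, -0.0], [-0.0, -0.0, -1.0]]
ft_force: [-0.1, 0.0, -0.7]
grip_width: 0.603
finger_force: 0.0
units [-0.03  0.04  3.  ] yaw -172.38 ee [457.6 -14.8 152. ] q6 -0.17
```

```bash
python3 -m pendant '0 0 .4 0;0 0 .8 0;0 0 .8 0;0 0 .6 0;0 0 .4 0;0 0 0 0;0 0 0 0' ; python3 -m pendant '0 0 0 0;0 0 0 0;0 0 0 0;0 0 0 0;0 0 0 0;0 0 0 0' 0 60; python3 d.py 467.6 288.6 59
```

```text
time: 20.25
ee_pos: [0.4581, -0.013, 0.062]
orientation: [[-0.991, -0.135, -0.0], [-0.135, 0.991, 0.0], [0.0, 0.0, -1.0]]
ft_force: [0.4, -0.3, -0.3]
grip_width: 0.599
finger_force: 0.0
time: 20.85
ee_pos: [0.4587, -0.0136, 0.0627]
orientation: [[-0.991, -0.135, 0.002], [-0.135, 0.991, 0.0], [-0.002, 0.0, -1.0]]
ft_force: [-0.0, -0.5, 6.4]
grip_width: 0.287
finger_force: 59.6
units [-1.65  9.94  0.13] yaw -172.26 ee [458.7 -13.6  62.7] q6 -0.17
```

```bash
python3 -m pendant '0 0 -.2 0;0 0 -.5 0;0 0 -.9 0;0 0 -.7 0;0 0 -.3 0;0 .2 0 0;-.1 .6 0 0;-.16 .95 0 0;-.16 .95 0 0;-.16 .95 0 0;-.16 .95 0 0;-.16 .95 0 0;-.16 .95 0 0;-.16 .95 0 0;-.16 .95 0 0;-.16 .95 0 0;-.1 .5 0 0;-.01 .09 0 0;0 0 0 0;0 0 0 0'; python3 -m pendant '0 0 .3 0;0 0 .6 0;0 0 .6 0;0 0 .5 0;0 0 .3 0;0 0 .1 0;0 0 .1 0;0 0 .1 0;0 0 0 0;0 0 0 0'; python3 d.py 467.6 288.6 59.5; python3 -m pendant '0 0 .03 0;0 0 .03 0;0 0 .03 0;0 0 0 0;0 0 0 0' |grep ft_
```

```text
time: 22.85
ee_pos: [0.4664, 0.2875, 0.1394]
orientation: [[-0.991, -0.134, -0.001], [-0.134, 0.991, -0.001], [0.001, -0.001, -1.0]]
ft_force: [0.4, -0.1, -2.4]
grip_width: 0.288
finger_force: 59.6
time: 23.85
ee_pos: [0.4669, 0.2886, 0.0622]
orientation: [[-0.991, -0.135, 0.0], [-0.135, 0.991, 0.0], [-0.0, 0.0, -1.0]]
ft_force: [0.3, 0.4, -4.2]
grip_width: 0.295
finger_force: 59.6
units [-0.02 -0.    0.09] yaw -172.25 ee [466.9 288.6  62.2] q6 0.42
ft_force: [-1.6, -0.8, 5.9]
```

```bash
python3 -m pendant '0 0 0 0;0 0 0 0;0 0 0 0;0 0 -.3 0;0 0 -.8 0;0 0 -1 0;0 0 -1 0;0 0 -.9 0;.5 -.6 0 0;.5 -1 0 0;.5 -1 0 0;.5 -1 0 0;.5 -1 0 0;.5 -1 0 0;.5 -.6 0 0;0 0 0 1;0 0 0 1;0 0 0 1;0 0 0 1;0 0 0 1' 0.6; python3 -m pendant '0 0 0 1;0 0 0 1;0 0 0 1;0 0 0 1;0 0 0 1;0 0 0 1;0 0 0 1;0 0 0 1;0 0 0 1;0 0 0 1;0 0 0 0'
cat > m3.py <<'E'
from h import *
from m import rect
for n in("top","scene"):
    c=cam(n); save(c,"b_"+n); w=cloud(c)
    if n=="top": x=c["frame"][145:260,105:278,::-1]; cv2.imwrite("pics/b_crop.png",cv2.resize(x,None,fx=4,fy=4,interpolation=cv2.INTER_CUBIC))
    near=(np.hypot(w[...,0]-.49,w[...,1]-.064)<.075)
    q=w[near&(w[...,2]>.056)&(w[...,2]<.08)]
    r=rect(q); e=np.polyfit(q[:,1],q[:,0],1); print(n,r,np.median(q,0).round(4),"yaw",-np.degrees(np.arctan(e[0])))
E
python3 m3.py | grep -A9 -E "^(top|scene)"
```

```text
time: 26.35
ee_pos: [0.3879, 0.09, 0.1798]
orientation: [[-0.924, 0.383, 0.001], [0.383, 0.924, 0.0], [-0.001, 0.001, -1.0]]
ft_force: [-0.3, -0.3, -0.3]
grip_width: 0.603
finger_force: 0.0
time: 27.45
ee_pos: [0.3879, 0.0901, 0.1797]
orientation: [[-0.133, 0.991, 0.001], [0.991, 0.133, 0.0], [0.0, 0.001, -1.0]]
ft_force: [0.5, -0.2, 0.2]
grip_width: 0.598
finger_force: 0.0
top ('c', array([487.5,  45.2]), 's', array([14.4, 58.3]), 'a', 12.0, 'z', array([57.7, 63. , 66.7]), 95) [0.4881 0.045  0.063 ] yaw 6.75124864850214
scene ('c', array([490.8,  68.3]), 's', array([15.8, 98.5]), 'a', 5.7, 'z', array([56.5, 62.2, 64.1]), 192) [0.49   0.0715 0.0622] yaw 5.290703977219473
```

View pics/b_crop.png

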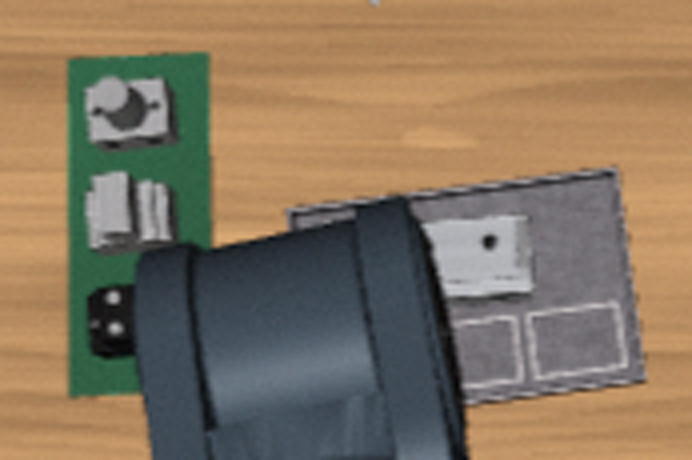

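The punch (128,108), step block (130,208) and nest (110,320) stand upright on the mat. The arm hides part of the bracket, so I get the flange pose from the first top cloud.

```bash
python3 - <<'E' | tail -2
from h import *
from m import rect
for f in("top0","scene0"):
    w=np.load(f+".npy"); q=w[(abs(w[...,0]-.495)<.04)&(abs(w[...,1]-.064)<.065)&(w[...,2]>.056)&(w[...,2]<.07)&(w[...,0]-.135*(w[...,1]-.0)*-1>.48)]
    e=np.polyfit(q[:,1],q[:,0],1); print(f,rect(q),"yaw",-np.degrees(np.arctan(e[0])))
E
python3 d.py 488.5 67 100
```

```text
top0 ('c', array([490.1,  65.4]), 's', array([20.2, 98.8]), 'a', 4.2, 'z', array([57.2, 63. , 67.9]), 160) yaw 5.6235019387395
scene0 ('c', array([488.2,  68.4]), 's', array([18. , 98.6]), 'a', 9.3, 'z', array([56.8, 62.1, 64.2]), 190) yaw 5.6525492064980885
units [-1.22  3.22  2.65] yaw 97.91 ee [387.9  90.  179.5] q6 1.66
```

```bash
python3 -m pendant '-.4 .8 0 0.35;-.5 .9 0 0;-.3 .9 0 0;0 .62 0 0;0 0 .4 0;0 0 .9 0;0 0 .9 0;0 0 .4 0;0 0 0 0;0 0 0 0' ; python3 d.py 488.5 67 32
python3 - <<'E'
from h import *
c=cam("scene"); x=c["frame"][150:270,230:390,::-1]; cv2.imwrite("pics/c.png",cv2.resize(x,None,fx=4,fy=4,interpolation=cv2.INTER_CUBIC))
E
```

```text
time: 28.55
ee_pos: [0.4871, 0.0647, 0.1012]
orientation: [[-0.1, 0.995, -0.001], [0.995, 0.1, -0.0], [0.0, -0.001, -1.0]]
ft_force: [0.0, -0.7, 0.6]
grip_width: 0.597
finger_force: 0.0
units [0.07 0.06 2.31] yaw 95.71 ee [487.1  64.7 101.2] q6 1.6
```

View pics/c.png

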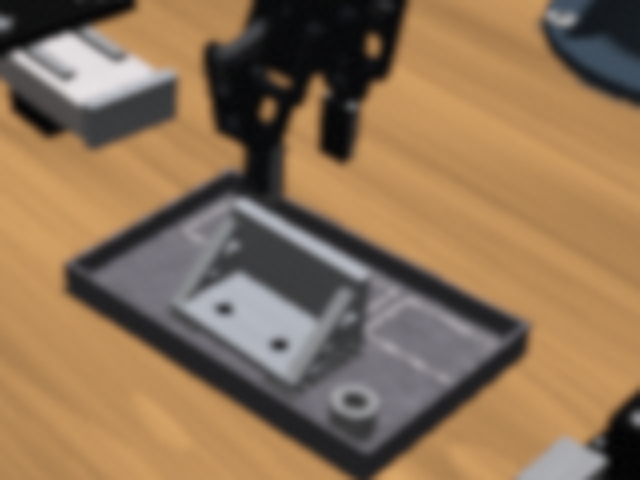

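The fingers (265,185) and (340,150) straddle the flange midpoint (301,240) from directly above. I descend and grip.

```bash
python3 -m pendant '.07 .04 .4 0;0 0 .6 0;0 0 .6 0;0 0 .4 0;0 0 .2 0;0 0 .1 0;0 0 0 0;0 0 0 0'; python3 -m pendant '0 0 0 0;0 0 0 0;0 0 0 0;0 0 0 0;0 0 0 0;0 0 0 0;0 0 0 0' 0 90; python3 d.py 459 -289 200
```

```text
time: 29.4
ee_pos: [0.4892, 0.0669, 0.0326]
orientation: [[-0.098, 0.995, 0.001], [0.995, 0.098, 0.0], [0.0, 0.001, -1.0]]
ft_force: [-0.2, -0.5, -0.0]
grip_width: 0.598
finger_force: 0.0
time: 30.1
ee_pos: [0.4887, 0.0668, 0.0326]
orientation: [[-0.098, 0.995, 0.0], [0.995, 0.098, 0.0], [0.0, 0.0, -1.0]]
ft_force: [-2.4, -0.4, 4.7]
grip_width: 0.103
finger_force: 88.6
units [-11.71  -2.15  -5.58] yaw 95.64 ee [488.7  66.8  32.6] q6 1.61
```

```bash
python3 -m pendant '0 0 -.1 0;0 0 -.2 0;0 0 -.4 0;0 0 -.7 0;0 0 -.8 0;0 0 -.8 0;0 0 -.8 0;0 0 -.5 0;0 0 -.2 0;0 0 0 0;0 0 0 .3;0 0 0 .4;0 0 0 .2;0 0 0 0;0 0 0 0'; python3 d.py 433.5 -289 165;  python3 - <<'E'
from h import *
c=cam("scene"); x=c["frame"][110:260,210:390,::-1]; cv2.imwrite("pics/d.png",cv2.resize(x,None,fx=4,fy=4,interpolation=cv2.INTER_CUBIC))
E
```

```text
time: 31.6
ee_pos: [0.4885, 0.0668, 0.1666]
orientation: [[-0.005, 1.0, -0.001], [1.0, 0.005, 0.0], [0.0, -0.001, -1.0]]
ft_force: [0.8, 0.6, -4.4]
grip_width: 0.103
finger_force: 88.1
units [-11.85  -1.89   0.06] yaw 90.29 ee [488.5  66.8 166.6] q6 1.7
```

View pics/d.png

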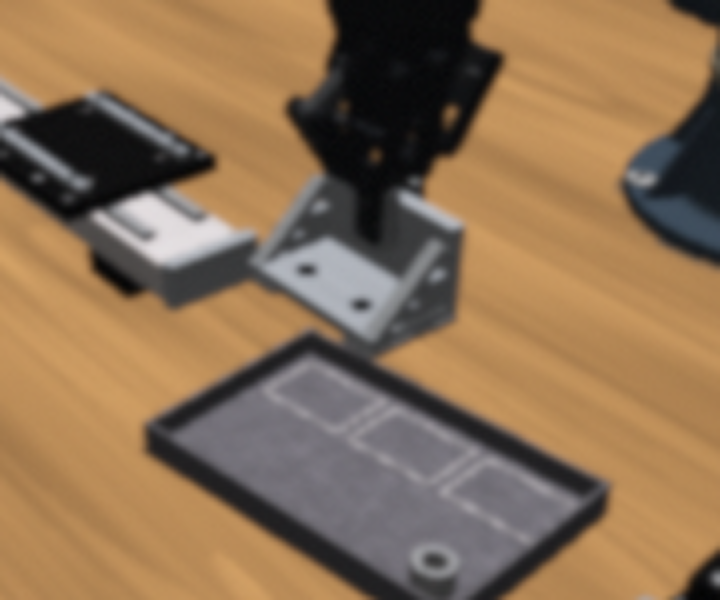

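The bracket hangs level in the fingers at (370,260), clear of the tray. I carry it to the plate.

```bash
python3 -m pendant '-.2 -.03 0 0;-.5 -.08 0 0;-.8 -.13 0 0;-.9 -.14 0 0;-.9 -.14 0 0;-.9 -.14 0 0;-.9 -.14 0 0;-.9 -.14 0 0;-.9 -.14 0 0;-.9 -.14 0 0;-.9 -.14 0 0;-.9 -.14 0 0;-.9 -.14 0 0;-.7 -.11 0 0;-.45 -.1 0 0;-.2 -.04 0 0;0 0 0 0;0 0 0 0;0 0 0 0'; python3 d.py 433.5 -289 104.5
python3 - <<'E'
from h import *
from m import rect
w=cloud(cam("scene"))
for n,k in(("plate+brk",(w[...,2]>.125)&(w[...,2]<.152)&(abs(w[...,0]-.458)<.07)&(abs(w[...,1]+.289)<.08)),): print(n,rect(w[k]))
E
```

```text
time: 33.55
ee_pos: [0.4337, -0.2881, 0.1671]
orientation: [[-0.005, 1.0, -0.0], [1.0, 0.005, 0.0], [0.0, -0.0, -1.0]]
ft_force: [0.3, 0.4, -5.7]
grip_width: 0.101
finger_force: 88.0
units [-0.03 -0.01  2.09] yaw 90.3 ee [ 433.7 -288.1  167.1] q6 0.98
mat ('c', array([539.7, 292.8]), 's', array([238.3,  92.7]), 'a', 5.1, 'z', array([-1.9,  2.7,  7.6]), 2921)
table ('c', array([512.1, 459.3]), 's', array([174.3, 109.9]), 'a', 4.9, 'z', array([-5.2, -0.4,  4.3]), 2400)
trayrim ('c', array([488.3,  62.8]), 's', array([150.6, 232.5]), 'a', 7.8, 'z', array([17.5, 44.3, 93.9]), 2195)
plate ('c', array([ 458.4, -288.8]), 's', array([130.9, 151.5]), 'a', 0.2, 'z', array([73.9, 78.4, 84.7]), 2819)
strips ('c', array([ 458.4, -289. ]), 's', array([135.9, 129.7]), 'a', 88.8, 'z', array([80.6, 82.5, 87.4]), 687)
punchtop ('c', array([435.5, 129. ]), 's', array([22.3, 22. ]), 'a', 45.7, 'z', array([ 80.4,  94.8, 100. ]), 76)
punchblk ('c', array([446.9, 121.2]), 's', array([58.9, 73.4]), 'a', 7.5, 'z', array([42.7, 49.6, 97.4]), 330)
step ('c', array([446.6,  55.3]), 's', array([40.4, 22. ]), 'a'
[... 1561 characters left out ...]
  6.  6.  7.  9.  9.  7.]
 [ 8. 50. 39. 48. 49. 49. 47. 50.  3.  8. 42. 54. 53. 38. 28. 23.  7. 10.  6.  5. 13.  6.  3. 27. 25. 24. 22.]
 [ 1. 54. 47. 44. 47. 46. 49. 50.  5.  3.  0.  5.  2.  6.  5.  2.  9.  5. 18. 18. 22. 28. 21.  3.  2.  0. -2.]
 [10. 44. 44. 41. 30. 17.  9.  3. 11.  5.  7.  7. -1. 23. 25. 27. 21. 18.  2. -5.  0.  1.  0. -2.  1. -4. -0.]
 [ 3.  1.  8.  8.  5.  1.  6.  4. 25. 25. 26. 23. 16. -2. -0.  0.  2. -0. -2.  1. -2.  2.  3. -3.  2.  2.  2.]
 [ 7.  5.  4. 24. 25. 20. 23. 16. -6. -2.  0.  5.  0. -3.  5. -2.  2. -3. -0.  2.  5. -6. -2. -0.  6.  1. -1.]]
plate+brk ('c', array([ 462.4, -286.1]), 's', array([ 59.3, 102.4]), 'a', 0.1, 'z', array([141.2, 150.3, 151.9]), 228)
```

```bash
python3 -m pendant '0 0 .2 0;0 0 .5 0;0 0 .6 0;0 0 .4 0;0 0 .15 0;0 0 .05 0;0 0 .05 0;0 0 0 0;0 0 0 0'; python3 -m pendant '0 0 .03 0;0 0 .03 0;0 0 0 0;0 0 0 0'
```

```text
time: 34.5
ee_pos: [0.4338, -0.2891, 0.1091]
orientation: [[-0.004, 1.0, 0.001], [1.0, 0.004, -0.0], [-0.0, 0.001, -1.0]]
ft_force: [-0.2, -0.1, -4.2]
grip_width: 0.1
finger_force: 87.8
time: 34.9
ee_pos: [0.4336, -0.2889, 0.1068]
orientation: [[-0.004, 1.0, -0.0], [1.0, 0.004, 0.0], [0.0, -0.0, -1.0]]
ft_force: [-0.2, 0.4, -5.8]
grip_width: 0.105
finger_force: 87.8
```

```bash
python3 -m pendant '0 0 .03 0;0 0 .02 0;0 0 0 0;0 0 0 0'|grep -E "ee_|ft_"; python3 -m pendant '0 0 .03 0;0 0 0 0;0 0 0 0' |grep -E "ee_|ft_"
```

```text
ee_pos: [0.4336, -0.2889, 0.1052]
ft_force: [0.3, -0.6, -6.0]
ee_pos: [0.4336, -0.289, 0.1046]
ft_force: [-1.2, 0.2, -2.1]
```

```bash
python3 -m pendant '0 0 .03 0;0 0 0 0;0 0 0 0' |grep -E "ee_|ft_";  python3 -m pendant '0 0 0 0;0 0 0 0;0 0 0 0;0 0 0 0;0 0 -.3 0;0 0 -.6 0;0 0 -.7 0;0 0 -.7 0;0 0 0 0;0 0 0 0' 0.5; python3 - <<'E'| tail -3
from h import *
from m import rect
for n in("scene","top"):
    c=cam(n); w=cloud(c)
    k=(abs(w[...,0]-.46)<.09)&(abs(w[...,1]+.288)<.09)
    if n=="scene": save(c,"e")
    q=w[k&(w[...,2]>.126)&(w[...,2]<.142)]; print(n,rect(q),q.mean(0))
    if n=="scene": print(rect(w[k&(w[...,2]>.087)&(w[...,2]<.142)]))
    x=c["frame"][100:190,180:300] if n=="scene" else c["frame"][190:265,290:410]
    cv2.imwrite("pics/e_"+n+".png",cv2.resize(x[...,::-1],None,fx=5,fy=5,interpolation=cv2.INTER_CUBIC))
E
```

```text
ee_pos: [0.4337, -0.289, 0.1045]
ft_force: [-4.2, 2.0, 7.8]
time: 36.9
ee_pos: [0.4338, -0.2891, 0.173]
orientation: [[-0.004, 1.0, 0.001], [1.0, 0.004, -0.001], [-0.001, 0.001, -1.0]]
ft_force: [-0.2, -0.1, 0.1]
grip_width: 0.498
finger_force: 0.0
scene ('c', array([ 439.1, -286.8]), 's', array([17.8, 97.5]), 'a', 0.0, 'z', array([126.6, 133.4, 136.1]), 105) [ 0.43851623 -0.28252802  0.13229173]
('c', array([ 460.9, -287.3]), 's', array([ 61.4, 106.1]), 'a', 0.2, 'z', array([ 88. , 102. , 134.6]), 711)
top ('c', array([ 436.4, -269.7]), 's', array([60.6, 16.1]), 'a', 88.2, 'z', array([128. , 135.6, 139. ]), 97) [ 0.43369681 -0.2656405   0.13503374]
```

View pics/e_scene.png

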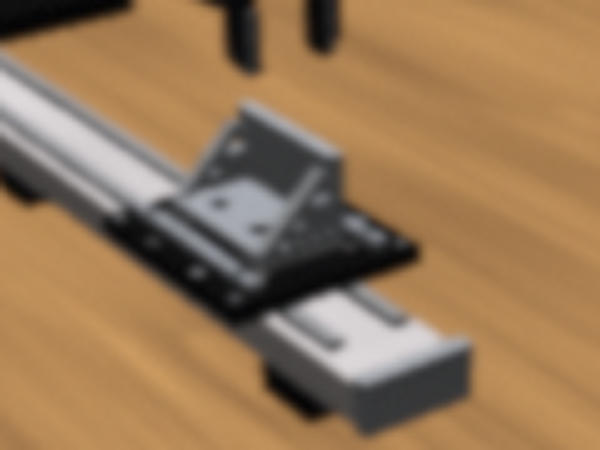

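The bracket sits flat between the guide strips, foot on (240,210) and upright toward the robot at (290,130). Now the press with shut fingers.

```bash
python3 -m pendant '0 0 0 0;0 0 0 0;0 0 0 0;0 0 0 0;0 0 .3 0;0 0 .4 0;0 0 .3 0;0 0 .1 0;0 0 0 0;0 0 0 0' 0 20; python3 -m pendant '0 0 .03 0;0 0 .02 0;0 0 0 0;0 0 0 0'|grep -E "ee_|ft_"
```

```text
time: 38.0
ee_pos: [0.4337, -0.289, 0.1395]
orientation: [[-0.004, 1.0, -0.0], [1.0, 0.004, 0.0], [0.0, -0.0, -1.0]]
ft_force: [0.5, 0.9, 0.1]
grip_width: -0.003
finger_force: 0.0
ee_pos: [0.4336, -0.2889, 0.1381]
ft_force: [0.6, 0.4, 0.2]
```

```bash
for i in 1; do python3 -m pendant '0 0 .04 0;0 0 0 0;0 0 0 0'|grep -E "ee_|ft_"; python3 -m pendant '0 0 .03 0;0 0 0 0;0 0 0 0'|grep -E "ee_|ft_"; done
```

```text
ee_pos: [0.4335, -0.2889, 0.1367]
ft_force: [-1.2, 0.3, -0.9]
ee_pos: [0.4336, -0.2889, 0.1361]
ft_force: [-0.2, 0.6, 3.9]
```

```bash
python3 -m pendant '0 0 .02 0;0 0 0 0;0 0 0 0;0 0 0 0;0 0 0 0'|grep -E "ee_|ft_"; python3 -m pendant '0 0 -.1 0;0 0 -.4 0;0 0 -.7 0;0 0 -.8 0;0 0 0 0;0 0 0 0' 0.6; python3 d.py 466.9 288.6 175; python3 - <<'E'| tail -2
from h import *
from m import rect
w=cloud(cam("scene"))
k=(abs(w[...,0]-.46)<.09)&(abs(w[...,1]+.288)<.09)
q=w[k&(w[...,2]>.126)&(w[...,2]<.142)]; print(rect(q)); print(rect(w[k&(w[...,2]>.087)&(w[...,2]<.142)]))
E
```

```text
ee_pos: [0.4337, -0.289, 0.136]
ft_force: [-1.7, 1.9, 9.5]
time: 40.1
ee_pos: [0.4339, -0.2891, 0.1959]
orientation: [[-0.004, 1.0, 0.001], [1.0, 0.004, -0.001], [-0.001, 0.001, -1.0]]
ft_force: [0.2, -0.1, -0.3]
grip_width: 0.601
finger_force: 0.0
units [19.25  1.18  0.69] yaw 90.24 ee [ 433.9 -289.1  195.9] q6 0.98
('c', array([ 439.3, -286.3]), 's', array([17.4, 98.8]), 'a', 0.5, 'z', array([126.8, 133.5, 136.3]), 106)
('c', array([ 461.4, -286.9]), 's', array([ 61.9, 104.7]), 'a', 0.9, 'z', array([ 88.3, 102.2, 134.6]), 709)
```

```bash
python3 -m pendant '.7 .03 0 0;1 .06 0 0;1 .06 0 0;1 .06 0 0;1 .06 0 0;1 .06 0 0;1 .06 0 0;1 .06 0 0;1 .06 0 0;1 .06 0 0;1 .06 0 0;1 .06 0 0;1 .06 0 0;1 .06 0 0;1 .06 0 0;1 .06 0 0;1 .06 0 0;1 .07 0 0;1 .07 0 0;.5 .03 0 0' >/dev/null; python3 -m pendant '0 0 0 -1;0 0 0 -1;0 0 0 -1;0 0 0 -1;0 0 0 -1;0 0 0 -1;0 0 0 -1;0 0 0 -1;0 0 0 -1;0 0 0 -1;0 0 0 -1;0 0 0 -1;0 0 0 -1;0 0 0 -1;0 0 0 -1;0 0 0 -1;0 0 0 -.25;0 0 0 0;0 0 0 0'; python3 d.py 466.9 288.6 59.5
```

```text
time: 44.05
ee_pos: [0.4659, 0.287, 0.1951]
orientation: [[-0.991, -0.132, -0.0], [-0.132, 0.991, -0.0], [0.001, -0.0, -1.0]]
ft_force: [0.0, 0.8, 0.2]
grip_width: 0.597
finger_force: 0.0
units [-0.04  0.05  4.52] yaw -172.4 ee [465.9 287.  195.1] q6 0.42
```

```bash
python3 -m pendant '-.03 .04 .4 0;0 0 .8 0;0 0 1 0;0 0 1 0;0 0 .8 0;0 0 .4 0;0 0 .1 0;0 0 0 0;0 0 0 0' ; python3 -m pendant '0 0 0 0;0 0 0 0;0 0 0 0;0 0 0 0;0 0 0 0;0 0 0 0' 0 60; python3 d.py 458.5 -13.5 62.5
```

```text
time: 44.95
ee_pos: [0.4674, 0.289, 0.0614]
orientation: [[-0.991, -0.135, 0.001], [-0.135, 0.991, 0.001], [-0.002, 0.001, -1.0]]
ft_force: [-0.0, -0.1, -0.7]
grip_width: 0.607
finger_force: 0.0
time: 45.55
ee_pos: [0.4672, 0.2888, 0.0614]
orientation: [[-0.991, -0.135, 0.002], [-0.135, 0.991, 0.001], [-0.002, 0.001, -1.0]]
ft_force: [-0.0, -0.9, 5.3]
grip_width: 0.289
finger_force: 59.3
units [ 1.64 -9.95 -0.05] yaw -172.26 ee [467.2 288.8  61.4] q6 0.42
```

```bash
python3 -m pendant '0 0 -.2 0;0 0 -.5 0;0 0 -.9 0;0 0 -.7 0;0 0 -.3 0;0 -.2 0 0;.1 -.6 0 0;.16 -.95 0 0;.16 -.95 0 0;.16 -.95 0 0;.16 -.95 0 0;.16 -.95 0 0;.16 -.95 0 0;.16 -.95 0 0;.16 -.95 0 0;.16 -.95 0 0;.1 -.5 0 0;0 -.1 0 0;0 0 0 0;0 0 0 0'; python3 d.py 458.5 -13.5 64.4
```

```text
time: 47.55
ee_pos: [0.4576, -0.0137, 0.1378]
orientation: [[-0.991, -0.135, -0.001], [-0.135, 0.991, 0.0], [0.001, 0.0, -1.0]]
ft_force: [0.6, 0.3, -2.2]
grip_width: 0.29
finger_force: 59.7
units [-0.03  0.    2.45] yaw -172.26 ee [457.6 -13.7 137.8] q6 -0.17
```

```bash
python3 -m pendant '0 0 .3 0;0 0 .6 0;0 0 .6 0;0 0 .5 0;0 0 .3 0;0 0 .1 0;0 0 0 0;0 0 0 0'; python3 d.py 458.5 -13.5 64.4
```

```text
time: 48.35
ee_pos: [0.4586, -0.0137, 0.0668]
orientation: [[-0.991, -0.135, 0.001], [-0.135, 0.991, 0.0], [-0.001, -0.0, -1.0]]
ft_force: [-0.8, -0.5, -1.9]
grip_width: 0.291
finger_force: 59.6
units [0.   0.01 0.08] yaw -172.25 ee [458.6 -13.7  66.8] q6 -0.17
```

```bash
python3 -m pendant '0 0 .04 0;0 0 .03 0;0 0 0 0;0 0 0 0'|grep -E "ee_|ft_";python3 -m pendant '0 0 .02 0;0 0 0 0;0 0 0 0'|grep -E "ee_|ft_"
```

```text
ee_pos: [0.4584, -0.0139, 0.0645]
ft_force: [0.4, -0.6, -1.2]
ee_pos: [0.4585, -0.014, 0.0644]
ft_force: [-1.5, -0.2, 7.5]
```

```bash
python3 -m pendant '0 0 0 0;0 0 0 0;0 0 0 0;0 0 -.3 0;0 0 -.8 0;0 0 -1 0;0 0 -1 0;-.1 .24 0 0;-.3 .72 0 0;-.4 .96 0 0;-.4 .96 0 0;-.4 .96 0 0;-.4 .96 0 0;-.4 .96 0 0;-.4 .96 0 0;-.4 .96 0 0;-.4 .96 0 0;-.3 .72 0 0;-.15 .4 0 0;0 0 0 0' 0.6; python3 d.py 539 292.9 61
```

```text
time: 51.05
ee_pos: [0.5389, 0.2939, 0.156]
orientation: [[-0.991, -0.136, -0.001], [-0.136, 0.991, -0.0], [0.001, -0.0, -1.0]]
ft_force: [-0.1, 0.1, 0.1]
grip_width: 0.596
finger_force: 0.0
units [-0.   -0.03  3.17] yaw -172.16 ee [538.9 293.9 156. ] q6 0.36
```

```bash
python3 -m pendant '0 -.03 .4 0;0 0 .8 0;0 0 .8 0;0 0 .6 0;0 0 .4 0;0 0 .15 0;0 0 0 0;0 0 0 0' ; python3 -m pendant '0 0 0 0;0 0 0 0;0 0 0 0;0 0 0 0;0 0 0 0;0 0 0 0' 0 60; python3 d.py 448.2 56.3 64
```

```text
time: 51.85
ee_pos: [0.5397, 0.2917, 0.0629]
orientation: [[-0.991, -0.134, 0.001], [-0.134, 0.991, 0.001], [-0.001, 0.0, -1.0]]
ft_force: [-0.7, 0.5, -0.6]
grip_width: 0.597
finger_force: 0.0
time: 52.45
ee_pos: [0.5397, 0.2921, 0.0629]
orientation: [[-0.991, -0.135, 0.001], [-0.135, 0.991, 0.001], [-0.001, 0.001, -1.0]]
ft_force: [-0.2, 0.5, 6.1]
grip_width: 0.248
finger_force: 60.3
units [ 4.08 -7.38 -0.05] yaw -172.25 ee [539.7 292.1  62.9] q6 0.36
```

```bash
python3 -m pendant '0 0 -.2 0;0 0 -.5 0;0 0 -.9 0;0 0 -.7 0;0 0 -.3 0;.1 -.18 0 0;.3 -.55 0 0;.45 -.82 0 0;.5 -.91 0 0;.5 -.91 0 0;.5 -.91 0 0;.5 -.91 0 0;.5 -.91 0 0;.4 -.73 0 0;.22 -.4 0 0;.1 -.15 0 0;0 0 0 0;0 0 0 0' >/dev/null; python3 -m pendant '0 0 .3 0;0 0 .6 0;0 0 .6 0;0 0 .5 0;0 0 .3 0;0 0 .1 0;0 0 0 0;0 0 0 0'; python3 d.py 448.2 56.3 65.9
```

```text
time: 55.05
ee_pos: [0.4485, 0.0561, 0.0686]
orientation: [[-0.991, -0.135, 0.001], [-0.135, 0.991, 0.0], [-0.001, 0.0, -1.0]]
ft_force: [-0.4, -0.2, -5.4]
grip_width: 0.248
finger_force: 59.5
units [0.01 0.01 0.09] yaw -172.25 ee [448.5  56.1  68.6] q6 -0.01
```

```bash
python3 -m pendant '0 0 .04 0;0 0 .03 0;0 0 0 0;0 0 0 0'|grep -E "ee_|ft_";python3 -m pendant '0 0 .03 0;0 0 0 0;0 0 0 0'|grep -E "ee_|ft_"
```

```text
ee_pos: [0.4481, 0.0559, 0.0661]
ft_force: [0.1, 0.3, -4.9]
ee_pos: [0.4483, 0.056, 0.0658]
ft_force: [-2.5, -0.2, 5.2]
```

Contact. I release and go to the punch on the mat.

```bash
python3 -m pendant '0 0 0 0;0 0 0 0;0 0 0 0;0 0 -.3 0;0 0 -.8 0;0 0 -1 0;0 0 -1 0;-.3 .34 0 0;-.7 .78 0 0;-.8 .9 0 0;-.8 .9 0 0;-.8 .9 0 0;-.8 .9 0 0;-.8 .9 0 0;-.8 .9 0 0;-.5 .55 0 0;-.1 .14 0 0;0 0 0 0;0 0 0 0' 0.6; python3 d.py 610.2 296.9 56.5
```

```text
time: 57.65
ee_pos: [0.6085, 0.2954, 0.1579]
orientation: [[-0.991, -0.135, -0.001], [-0.135, 0.991, -0.001], [0.001, -0.0, -1.0]]
ft_force: [-0.7, 0.1, 0.1]
grip_width: 0.599
finger_force: 0.0
units [-0.07  0.04  3.38] yaw -172.27 ee [608.5 295.4 157.9] q6 0.32
```

```bash
python3 -m pendant '-.04 .04 .4 0;0 0 .8 0;0 0 .8 0;0 0 .7 0;0 0 .5 0;0 0 .15 0;0 0 0 0;0 0 0 0' ; python3 -m pendant '0 0 0 0;0 0 0 0;0 0 0 0;0 0 0 0;0 0 0 0;0 0 0 0' 0 60; python3 d.py 436.5 130.7 60
```

```text
time: 58.45
ee_pos: [0.6105, 0.2973, 0.0584]
orientation: [[-0.991, -0.134, 0.001], [-0.134, 0.991, 0.001], [-0.001, 0.0, -1.0]]
ft_force: [1.2, 0.1, 0.6]
grip_width: 0.601
finger_force: 0.0
time: 59.05
ee_pos: [0.6107, 0.2975, 0.0586]
orientation: [[-0.991, -0.135, 0.001], [-0.135, 0.991, 0.001], [-0.001, 0.0, -1.0]]
ft_force: [-0.3, -1.7, 6.4]
grip_width: 0.263
finger_force: 58.5
units [ 6.5  -4.73 -0.06] yaw -172.27 ee [610.7 297.5  58.6] q6 0.32
```

```bash
python3 -m pendant '0 0 -.2 0;0 0 -.5 0;0 0 -.9 0;0 0 -.7 0;0 0 -.3 0;.2 -.15 0 0;.5 -.36 0 0;.7 -.51 0 0;.8 -.58 0 0;.8 -.58 0 0;.8 -.58 0 0;.8 -.58 0 0;.8 -.58 0 0;.7 -.51 0 0;.3 -.22 0 0;.1 -.08 0 0;0 0 0 0;0 0 0 0' >/dev/null; python3 -m pendant '0 0 .3 0;0 0 .6 0;0 0 .6 0;0 0 .5 0;0 0 .3 0;0 0 .1 0;0 0 0 0;0 0 0 0'; python3 d.py 436.5 130.7 61.6
```

```text
time: 61.65
ee_pos: [0.4366, 0.1308, 0.064]
orientation: [[-0.991, -0.135, 0.001], [-0.135, 0.991, 0.0], [-0.001, 0.0, -1.0]]
ft_force: [-0.3, 0.9, -5.0]
grip_width: 0.266
finger_force: 59.3
units [ 0.   -0.    0.08] yaw -172.25 ee [436.6 130.8  64. ] q6 0.16
```

```bash
python3 -m pendant '0 0 .04 0;0 0 .03 0;0 0 0 0;0 0 0 0'|grep -E "ee_|ft_";python3 -m pendant '0 0 .03 0;0 0 0 0;0 0 0 0'|grep -E "ee_|ft_"
```

```text
ee_pos: [0.4362, 0.1306, 0.0617]
ft_force: [0.7, -0.3, -3.8]
ee_pos: [0.4364, 0.1305, 0.0616]
ft_force: [-3.6, -2.2, 7.9]
```

```bash
python3 -m pendant '0 0 0 0;0 0 0 0;0 0 0 0;0 0 -.3 0;0 0 -.8 0;0 0 -1 0;0 0 -1 0;0 0 -1 0;0 1 0 0;0 1 0 0;.5 1 0 0;.5 1 0 0;.5 1 0 0;.5 1 0 0;.5 1 0 0;0 1 0 0;0 1 0 0;0 0 0 0;0 0 0 0' 0.6; python3 - <<'E'| tail -8
from h import *
from m import rect
c=cam("top"); w=cloud(c); cv2.imwrite("pics/f.png",cv2.resize(c["frame"][180:265,168:400,::-1],None,fx=3.4,fy=3.4,interpolation=cv2.INTER_CUBIC))
w0=np.load("top0.npy")
for n,(x,y,rad),lo in(("punch",(.437,.129,.03),.08),("step",(.447,.055,.03),.075),("nest",(.457,-.015,.03),.07)):
    for p in(w0,w):
        q=p[(np.hypot(p[...,0]-x,p[...,1]-y)<rad)&(p[...,2]>lo)]; print(n,rect(q))
k=(abs(w[...,0]-.46)<.09)&(abs(w[...,1]+.288)<.09)&(w[...,2]>.125); print("flange",rect(w[k]))
print(env.read_state()["time"])
E
```

```text
time: 64.25
ee_pos: [0.3251, 0.3882, 0.1838]
orientation: [[-0.991, -0.136, -0.0], [-0.136, 0.991, -0.0], [0.0, -0.0, -1.0]]
ft_force: [0.6, -0.4, -0.3]
grip_width: 0.599
finger_force: 0.0
punch ('c', array([435.6, 129.1]), 's', array([22.2, 21.7]), 'a', 26.8, 'z', array([ 87.3,  94.9, 100. ]), 72)
punch ('c', array([436. , 128.7]), 's', array([21.7, 22. ]), 'a', 29.5, 'z', array([ 84.1,  95.2, 100.6]), 73)
step ('c', array([446.6,  55.3]), 's', array([40.4, 22. ]), 'a', 7.0, 'z', array([88.8, 93.5, 97.1]), 141)
step ('c', array([445.8,  55.3]), 's', array([40. , 21.8]), 'a', 7.3, 'z', array([88.4, 94.1, 98. ]), 139)
nest ('c', array([457.1, -14.8]), 's', array([36.2, 25.8]), 'a', 7.7, 'z', array([81.7, 85.6, 89.5]), 142)
nest ('c', array([456.9, -15.4]), 's', array([36.5, 25.7]), 'a', 7.6, 'z', array([80.1, 85.9, 90.5]), 141)
flange ('c', array([ 438.3, -288.9]), 's', array([99.9, 22.6]), 'a', 89.0, 'z', array([125.8, 135.1, 140.5]), 192)
64.3
```

View pics/f.png

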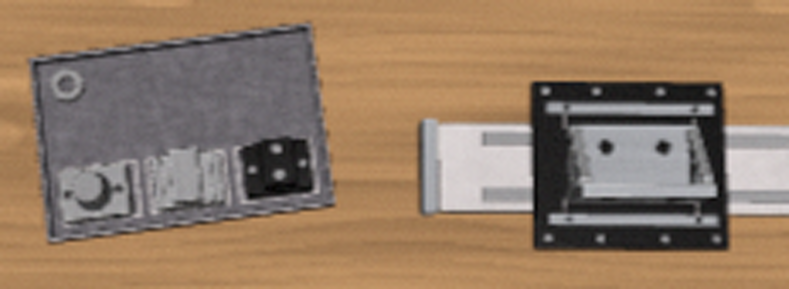

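All three tools are square in their outlines at (95,193), (185,178) and (277,168), within 1 mm of their start. The bracket sits centred between the strips at (640,160). I hand the job in.

```bash
python3 -c "
from workcell import env; print(env.finish_job())"
```

```text
the job is handed in; nothing more can be done
None
```

I handed the job in at about 64 s: the bracket is centred and flat on the plate and stayed put under a 9.5 N press, and all three tools are back in the tray within about 1 mm of where they started; no verdict was shown.

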